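# Put a slide spacer back in its slot of the graded rack

### The arm

A 6-joint arm with a two-finger parallel gripper is mounted at the origin on the work surface. World frame = base frame: x ahead of the robot, y to its left, z up, the work surface at z = 0. Lengths are in mm, angles in degrees, forces in N, time in s.
With the tool pointing down it reaches from about 375 to 975 mm from the base axis. Payload 3.8 kg.
Tool frame: the origin (TCP) lies at the very end of the fingers, on their centre line; the grasp point (between the pads) lies 19 mm behind it (manip.grasp_offset is the z of the grasp point in the tool frame, in mm); z points along the fingers, y is the line along which they close (so a half turn about z gives the same grasp; the last joint's range is limited). The gripper opens to 88 mm and grips with 3 to 60 N. Pads are 18 mm wide; open, the fingers measure 123 mm over their backs; the gripper's body (75 mm by 187 mm) begins 45 mm behind the grasp point.
Start: joints at [61.541, 15.12, 91.902, -0, 72.978, -2.114], TCP at [299.541, 604.891, 218.306] pointing down, gripper open.
Joint ranges: [-150.88, 150.88], [-54.13, 125.18], [17.81, 147.31], [-75.09, 255.09], [0, 152.58], [-146.25, 146.25]. Speed limits (degrees/s): [147.25, 147.25, 180, 180, 180, 180].

### API

Orientations are given as a 3x3 rotation matrix whose columns are the frame's x, y, z axes.
In Python, from plant import manip gives the robot as it stands.
- The arm moves only by the tool servo_tool, never from a script. Its argument "series" is a list of rows, each a list of 7 numbers: the opening, from -1 (shut) to 1 (fully open), then the shift along the world's x, y, z in m, then the turn, a rotation vector about the world's x, y, z in degrees. A call has exactly 5 rows; each row shifts and turns the commanded pose from where the row before left it; what a row does not reach is not made up. A row lasts 1/8 s, in which the tool goes at most 62.5 mm and 10.7 degrees, less where a joint would pass 70% of its speed; a pose out of reach is approached as far as the arm can. A call is refused whole if a number of a shift passes 0.0625 or a number of a turn 10.7, either way. A call with a gripper value outside its range is refused whole. The fingers move at their own pace and stop on an object; "squeeze" is the grip in N (left out, the last holds). Time passes only in rows, so rows that do not move let the fingers close, or fill a call up. It gives the time, the measured TCP pose, the force, the opening and the grip force at its end, in the units of the state.
- manip.sense(): the state, without advancing time (a new reading comes with each control period).
- manip.get_image(name): name is "scene" or "top" or "wrist"; returns the picture (480x640x3 uint8, blue, green, red); there is no depth.
- manip.get_calibration(name): a dict with "K" (3x3 intrinsics, pixels), "distortion" ([k1, k2, p1, p2, k3] as OpenCV has them; the pictures are not rectified), "rvec" (rotation vector, rad) and "tvec" (3), from world to camera coordinates, as OpenCV has them. Camera axes: x right, y down, z forward; pixel columns grow to the right and rows downward; lengths in mm; the calibration is good to about 2 mm. A picture is of the moment at which its call begins: read the wrist's pose just before it. get_calibration takes no time and is no camera call; for the wrist camera it gives the pose at the moment of the call.
- manip.job_done(): hands the job in; it is judged then, once.
The state is a dict: "time": time; "joint_pos": joint angles; "joint_velocities": joint speeds; "joint_efforts": joint torques, N m; "position": TCP position; "orientation": TCP orientation; "force": force on the tool from outside, world axes, zero at the start; "ft_torque": the same for the moment, N m; "width": finger opening in mm; "grip_force": force on a finger pad.
Only numpy, scipy, OpenCV 4.12 (cv2) and the standard library are available. Lean on these libraries where they do the work, as an engineer would, in place of code of your own. Each camera call takes 0.05 s, during which the arm holds its last target. There are 200 camera calls.

### The job

Take the steel spacer bar that stands on the rubber block and find its place in the graded slot rack by feel: try it at the narrowest slot first, then step it along towards the wider ones, pressing only lightly, until the first slot takes it. Leave it there on its long edge, fully down on the slot floor and slid back against the end stop, and leave the other two spacers, the valve slide and the caliper where they are.

Things in the scene. Friction and masses are not known exactly. Their poses are not given: they have to be found in the camera images.
- rack: graded slot rack, a wooden block fixed to the bench: 80 mm (x) by 139.5 mm (y), top 28 mm up. Five slots along x, 16 mm deep (floor at 12 mm), with flat 12 mm lands between; narrowest at -y, widest at +y. Open at the front (x -40 mm), closed by an 8 mm steel end-stop strip as high as the rack, face at x +32 mm; a spacer overlapping the strip cannot go down. Origin: underside centre.
- slot0 (a point): narrowest slot, 5.5 mm wide: middle of its mouth, level with the rack's top, 36 mm in front of the stop face; point axes as the rack's. A spacer has 1.5 mm of play in its own slot and is 2.5 mm too thick for the next narrower one.
- slot1 (a point): slot 9.5 mm wide, next to the narrowest: middle of its mouth, level with the rack's top, at y -35.5 mm in the rack's frame (slot0 is at -55), x -4 mm
- slot2 (a point): slot 13.5 mm wide, the middle one: middle of its mouth, level with the rack's top, at y -12 mm in the rack's frame (slot0 is at -55), x -4 mm
- slot3 (a point): slot 17.5 mm wide, next to the widest: middle of its mouth, level with the rack's top, at y 15.5 mm in the rack's frame (slot0 is at -55), x -4 mm
- slot4 (a point): slot 21.5 mm wide, the widest: middle of its mouth, level with the rack's top, at y 47 mm in the rack's frame (slot0 is at -55), x -4 mm
- rubber_block: olive rubber bench block 110 x 75 x 20 mm lying on the bench, does not shift; one spacer stands near the middle of its top. Origin: centre of its underside, so its top is 20 mm above that.
- board: plywood board 150 x 110 x 20 mm on the bench, does not shift; the other two spacers stand on it and stay there. Origin: centre of its underside.
- spacer_a: steel spacer bar for setting slide legs parallel: 60 mm long (own x), 46 mm high (own z), of unmarked thickness (own y, 6 to 20 mm; the three differ). Stands on its long edge; origin: centre of its underside. 0.15 to 0.4 kg, same either way round. At the start one of the three is on the rubber block, the others on the board.
- spacer_b: steel spacer bar for setting slide legs parallel: 60 mm long (own x), 46 mm high (own z), of unmarked thickness (own y, 6 to 20 mm; the three differ). Stands on its long edge; origin: centre of its underside. 0.15 to 0.4 kg, same either way round. At the start one of the three is on the rubber block, the others on the board.
- spacer_c: steel spacer bar for setting slide legs parallel: 60 mm long (own x), 46 mm high (own z), of unmarked thickness (own y, 6 to 20 mm; the three differ). Stands on its long edge; origin: centre of its underside. 0.15 to 0.4 kg, same either way round. At the start one of the three is on the rubber block, the others on the board.
- valve_slide: silver third valve slide lying flat, a U of 12 mm tubes, 128 mm long (own x) and 46 mm wide, its finger ring 35 mm high; leave alone. Origin: middle of its underside.
- caliper: steel caliper lying flat, 225 mm long (own x), 11 mm thick; leave alone. Origin: middle of its underside.
Things that resemble listed ones, but are neither listed nor needed, are in the scene too. Leave any blue or red look-alike of the spacer_a alone.

How it is judged:
By the outcome, as a careful person would: the job done as asked, in the order asked, and still so for the second after the job is handed in, with the robot touching nothing.
It also fails if it takes over 69 s, if anything falls off the work surface, if the arm or the gripper's body presses on something with over 40 N, if the wrist force passes 120 N, or if a joint passes its speed limit or range.

## Working session

There is one attempt and no reset: what is moved stays moved. The work goes in short steps, Python scripts to look and compute and a tool call to move; the robot and the scene stay as the last step left them, time stands still between calls to the robot, and variables do not carry over. Pictures are saved under pics/ and viewed, at most 10 in all, crops included, and the job is handed in when it is done.

Besides the shell and the picture viewer there is one more tool, called by a JSON object that holds its "name" and its "arguments". servo_tool: Moves the arm, as the interface text tells. Its arguments: {"type":"object","properties":{"series":{"type":"array","items":{"type":"array","items":{"type":"number"}}},"squeeze":{"type":"number"}},"required":["series"]}

```bash
mkdir -p pics; python3 - <<'E'
from plant import manip
import cv2
for n in("scene","top"):
    cv2.imwrite(f"pics/{n}0.png",manip.get_image(n))
s=manip.sense();print(s["time"],s["position"],s["orientation"],s["force"],s["width"])
E
```

```text
0.1 [299.1943047  604.3120121  217.11941693] [[-8.96157863e-01  4.43734370e-01 -9.45676239e-04]
 [ 4.43735374e-01  8.96156093e-01 -1.78175774e-03]
 [ 5.68463756e-05 -2.01636621e-03 -9.99997966e-01]] [-0.15542314  0.10442733 -0.31509575] 88.36856633392826
```

View pics/top0.png

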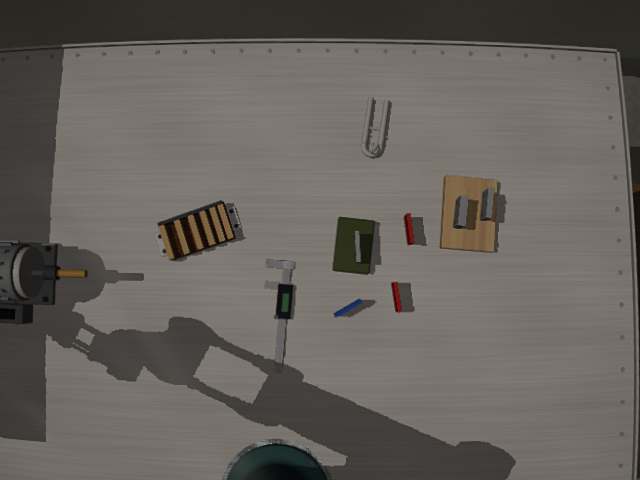

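View pics/scene0.png

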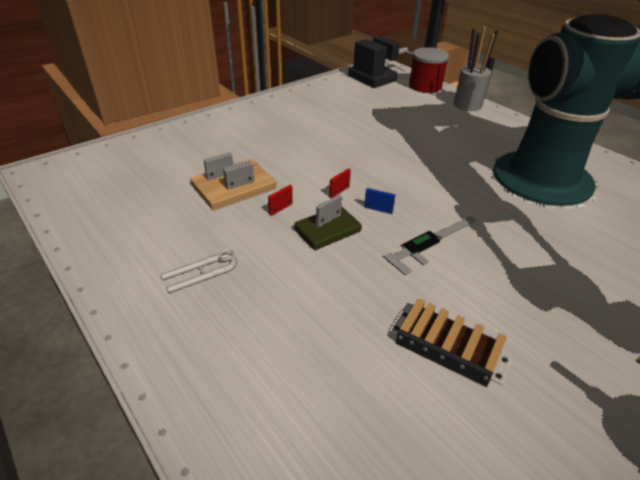

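Top view: the rack is near (200,231), the rubber block near (355,245) with its spacer at (358,247), and the caliper lies between them. The board with the other two spacers is at (470,213). I'll zoom in and localise.

```bash
cat > h.py <<'E'
from plant import manip
import cv2,numpy as np
def ray(cal,px,z):
    K=np.array(cal["K"],float);d=np.array(cal["distortion"],float)
    n=cv2.undistortPoints(np.array(px,float).reshape(-1,1,2),K,d)[:,0]
    R=cv2.Rodrigues(np.array(cal["rvec"],float))[0];t=np.array(cal["tvec"],float).ravel()
    c=-R.T@t;v=np.c_[n,np.ones(len(n))]@R
    return c+v*((z-c[2])/v[:,2])[:,None]
def proj(cal,P):
    return cv2.projectPoints(np.array(P,float).reshape(-1,1,3),np.array(cal["rvec"],float),np.array(cal["tvec"],float),np.array(cal["K"],float),np.array(cal["distortion"],float))[0][:,0]
E
python3 - <<'E'
from h import *
c=manip.get_calibration("top")
print(ray(c,[[200,231],[190,231]],28).round(1),ray(c,[[358,247],[355,245]],66).round(1),ray(c,[[355,245]],20).round(1))
im=cv2.imread("pics/top0.png")
a=cv2.resize(im[190:290,145:255],None,fx=5,fy=5,interpolation=cv2.INTER_CUBIC);b=cv2.resize(im[205:285,325:385],None,fx=4,fy=500/80,interpolation=cv2.INTER_CUBIC)
b=cv2.resize(im[200:300,330:380],None,fx=5,fy=5,interpolation=cv2.INTER_CUBIC)
cv2.imwrite("pics/z.png",np.hstack([a,b]))
E
```

```text
[[530.7 157.1  28. ]
 [530.5 177.6  28. ]] [[ 498.3 -158.2   66. ]
 [ 502.1 -152.4   66. ]] [[ 506.  -154.6   20. ]]
```

View pics/z.png

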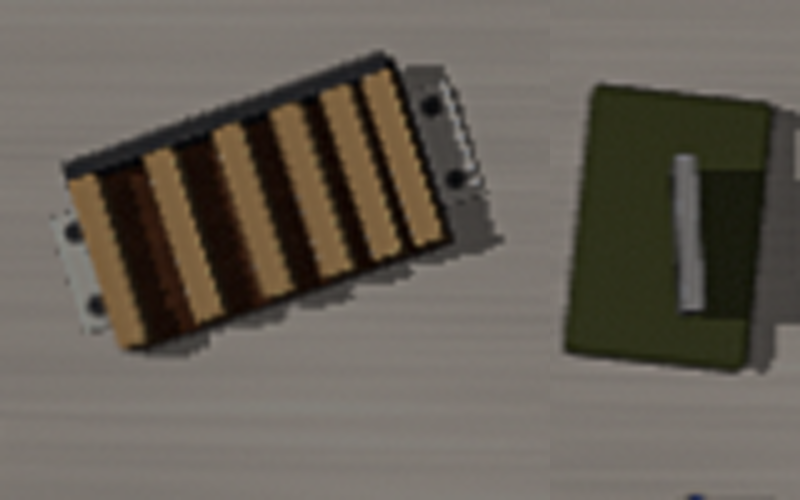

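```bash
python3 - <<'E'
from h import *
c=manip.get_calibration("top")
P=ray(c,[[158.2,222.6],[222.6,201],[235.4,238],[170,260]],28)
print(P.round(1),P.mean(0).round(1))
ey=P[0]-P[1]+P[3]-P[2];ex=P[0]-P[3]+P[1]-P[2]
print("yaw",np.degrees(np.arctan2(ey[1],ey[0]))-90,np.degrees(np.arctan2(ex[1],ex[0])),np.linalg.norm(ey)/2,np.linalg.norm(ex)/2)
S=ray(c,[[357,231],[358.4,262]],66);print(S.round(1),S.mean(0),np.degrees(np.arctan2(*(S[0]-S[1])[[1,0]])))
w=manip.get_calibration("wrist");print(w);R=cv2.Rodrigues(np.array(w["rvec"]))[0];s=manip.sense();To=np.array(s["orientation"])
print("cam in tool",To.T@(-R.T@np.ravel(w["tvec"])-s["position"]),(R@To).round(2))
E
```

```text
[[547.1 244.1  28. ]
 [592.  113.   28. ]
 [517.3  84.7  28. ]
 [471.6 216.5  28. ]] [532.  164.6  28. ]
yaw 19.03277697680926 20.43640341920345 139.0164937505699 80.17816411042425
[[ 529.2 -156.2   66. ]
 [ 469.5 -159.    66. ]] [ 499.35320031 -157.6080703    66.        ] 2.717248761388338
{'K': array([[330.89985119,   0.        , 315.89573164],
       [  0.        , 330.89985119, 240.41553289],
       [  0.        ,   0.        ,   1.        ]]), 'distortion': array([-0.01369697,  0.        ,  0.        ,  0.        ,  0.        ]), 'rvec': array([-2.45409755, -1.52374932, -0.21688986]), 'tvec': array([-673.97396392,  -38.81288205,  390.83743336])}
cam in tool [  73.25435143    0.29031225 -167.03324973] [[-0.    1.    0.  ]
 [-0.96  0.   -0.28]
 [-0.28 -0.    0.96]]
```

The rack is centred near (532,165) with yaw about 19.5°. The spacer is near (499,-158) with yaw about 2.7°. I'll fly to above the spacer.

{"name": "servo_tool", "arguments": {"series": [[1, 0.0133, -0.0508, -0.002, 0, 0, 1.95], [1, 0.0133, -0.0508, -0.002, 0, 0, 1.95], [1, 0.0133, -0.0508, -0.002, 0, 0, 1.95], [1, 0.0133, -0.0508, -0.002, 0, 0, 1.95], [1, 0.0133, -0.0508, -0.002, 0, 0, 1.95]]}}

```text
time: 0.72
position: [366.0, 349.1, 207.8]
orientation: [[-0.959, 0.284, -0.0], [0.284, 0.959, -0.001], [0.0, -0.001, -1.0]]
force: [0.2, -0.9, 0.7]
width: 87.8
grip_force: 0.0
```

{"name": "servo_tool", "arguments": {"series": [[1, 0.0133, -0.0508, -0.002, 0, 0, 1.95], [1, 0.0133, -0.0508, -0.002, 0, 0, 1.95], [1, 0.0133, -0.0508, -0.002, 0, 0, 1.95], [1, 0.0133, -0.0508, -0.002, 0, 0, 1.95], [1, 0.0133, -0.0508, -0.002, 0, 0, 1.95]]}}

```text
time: 1.35
position: [432.4, 95.2, 198.0]
orientation: [[-0.993, 0.118, 0.0], [0.118, 0.993, 0.0], [-0.0, 0.0, -1.0]]
force: [1.0, 1.0, 1.4]
width: 88.2
grip_force: 0.0
```

{"name": "servo_tool", "arguments": {"series": [[1, 0.0133, -0.0508, -0.012, 0, 0, 1.95], [1, 0.0133, -0.0508, -0.012, 0, 0, 1.95], [1, 0.0133, -0.0508, -0.012, 0, 0, 1.95], [1, 0.0133, -0.0508, -0.012, 0, 0, 1.95], [1, 0.0133, -0.0508, -0.01, 0, 0, 1.95]]}}

```text
time: 1.98
position: [498.8, -158.7, 139.4]
orientation: [[-0.999, -0.051, -0.001], [-0.051, 0.999, 0.0], [0.001, 0.0, -1.0]]
force: [0.2, 1.0, 0.1]
width: 88.2
grip_force: 0.0
```

```bash
python3 - <<'E'
from h import *
s=manip.sense();w=manip.get_calibration("wrist")
im=manip.get_image("wrist");cv2.imwrite("pics/w1.png",im)
o=np.array(s["orientation"]);print(s["time"],s["position"],o.round(3),s["joint_pos"])
np.save("w1.npy",w,allow_pickle=True)
E
```

```text
1.975 [ 498.77854149 -158.73382192  139.44731962] [[-0.999 -0.051 -0.001]
 [-0.051  0.999  0.   ]
 [ 0.001  0.    -1.   ]] [-2.03884983e+01  2.43996480e+00  1.15120676e+02  1.37836780e-02
  6.24817091e+01 -1.13342823e+02]
```

View pics/w1.png

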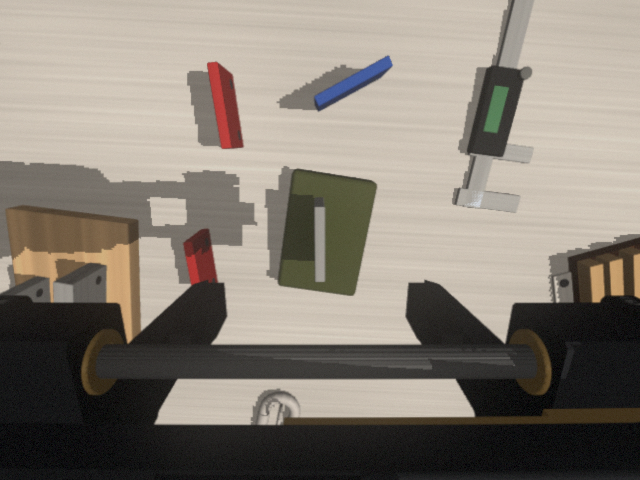

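Wrist view: the spacer's top face runs from (320,198) to (320,281) and is about 9 px wide. Fingers are to either side of it.

```bash
python3 - <<'E'
from h import *
w=np.load("w1.npy",allow_pickle=True).item()
S=ray(w,[[320,199],[320,281],[315,240],[325,240]],66);print(S.round(1),S[:2].mean(0),np.degrees(np.arctan2(*(S[1]-S[0])[[1,0]])))
im=cv2.imread("pics/w1.png");print(im[240,305:335].mean(1).round(),im[215,305:335].mean(1).round(),im[265,305:335].mean(1).round());print(im[185:205,320].mean(1),im[272:290,320].mean(1))
E
```

```text
[[ 464.8 -157.1   66. ]
 [ 529.6 -153.6   66. ]
 [ 496.2 -159.2   66. ]
 [ 495.8 -151.6   66. ]] [ 497.19490474 -155.36354497   66.        ] 3.144580443580217
[ 49.  49.  55.  50.  51.  50.  50.  53.  55.  84. 133. 150. 149. 155.
 155. 153. 153. 155. 153. 132.  98.  78.  73.  72.  73.  74.  75.  75.
  77.  74.] [ 56.  49.  49.  53.  49.  51.  53.  48.  57.  95. 134. 148. 152. 151.
 154. 155. 154. 156. 151. 132.  96.  77.  76.  78.  73.  74.  77.  73.
  74.  75.] [ 74.  75.  74.  74.  75.  77.  74.  74.  75.  81. 125. 149. 152. 153.
 155. 155. 157. 158. 153. 135.  98.  77.  70.  72.  75.  75.  72.  72.
  75.  76.]
[79.         79.66666667 77.66666667 76.66666667 80.33333333 76.33333333
 75.33333333 79.33333333 78.66666667 77.         75.66666667 76.33333333
 67.         66.66666667 69.33333333 66.66666667 67.         68.
 65.         65.        ] [156.         157.         156.         155.33333333 157.66666667
 158.         159.         158.         155.66666667 140.
  84.          75.33333333  74.66666667  75.66666667  77.66666667
  75.          75.66666667  73.        ]
```

{"name": "servo_tool", "arguments": {"series": [[1, 0.001, 0.0025, -0.02, 0, 0, 0.2], [1, 0, 0, -0.02, 0, 0, 0], [1, 0, 0, -0.02, 0, 0, 0], [1, 0, 0, -0.018, 0, 0, 0], [0.2, 0, 0, 0, 0, 0, 0]]}}

```text
time: 2.65
position: [498.4, -153.8, 60.5]
orientation: [[-0.999, -0.054, -0.004], [-0.054, 0.999, 0.001], [0.004, 0.002, -1.0]]
force: [-0.0, 0.2, -0.0]
width: 80.0
grip_force: 0.0
```

```bash
python3 - <<'E'
from h import *
s=manip.sense();w=manip.get_calibration("wrist")
im=manip.get_image("wrist");cv2.imwrite("pics/w2.png",im)
print(s["position"],s["force"]);np.save("w2.npy",w,allow_pickle=True)
E
```

```text
[ 498.36229227 -153.84301998   60.4673112 ] [-0.0391124   0.18160582 -0.00981214]
```

View pics/w2.png

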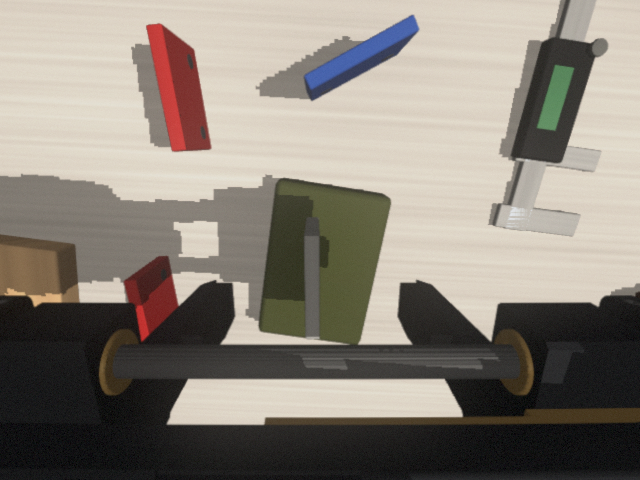

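Spacer centre line is near x=312 px and the mid-finger line near 317, so there's a small offset to correct.

```bash
python3 - <<'E'
from h import *
w=np.load("w2.npy",allow_pickle=True).item()
im=cv2.imread("pics/w2.png").mean(2)
for r in(255,280,305,325):
    print(r,im[r,300:325].astype(int))
print(im[225:245,312].astype(int),im[330:342,312].astype(int))
S=ray(w,[[312,236],[312,338]],66);print(S.round(1))
s=manip.sense();o=np.array(s["orientation"]);print(s["position"],proj(w,[s["position"]]))
E
```

```text
255 [48 49 46 53 73 90 98 96 96 98 96 97 98 96 97 96 95 94 85 68 49 48 48 48
 49]
280 [47 48 49 49 64 84 92 95 97 93 94 96 97 95 95 97 95 90 91 74 75 74 76 76
 78]
305 [74 77 76 74 74 81 93 95 93 95 97 98 98 95 97 98 99 96 91 78 75 75 76 73
 76]
325 [73 75 72 73 72 79 96 97 98 98 96 95 97 97 97 96 95 96 97 81 73 75 74 75
 73]
[68 69 70 66 69 65 67 70 67 68 70 91 96 96 98 96 95 95 96 96] [ 98 101  97  99  98  97 122 164 172 184 207 208]
[[ 470.7 -157.1   66. ]
 [ 529.6 -154.1   66. ]]
[ 499.37318897 -154.24531932   61.5961422 ] [[314.55913037 284.84623187]]
```

{"name": "servo_tool", "arguments": {"squeeze": 25, "series": [[0.2, 0.0008, -0.0014, -0.01, 0, 0, 0], [0.2, 0, 0, -0.01, 0, 0, 0], [0.0, 0, 0, 0, 0, 0, 0], [-0.4, 0, 0, 0, 0, 0, 0], [-0.7, 0, 0, 0, 0, 0, 0]]}}

```text
time: 3.32
position: [501.2, -156.1, 42.7]
orientation: [[-0.999, -0.054, 0.001], [-0.054, 0.999, -0.0], [-0.001, -0.0, -1.0]]
force: [0.6, -0.5, 0.7]
width: 26.3
grip_force: 0.0
```

{"name": "servo_tool", "arguments": {"series": [[-0.85, 0, 0, 0, 0, 0, 0], [-1, 0, 0, 0, 0, 0, 0], [-1, 0, 0, 0, 0, 0, 0], [-1, 0, 0, 0, 0, 0, 0], [-1, 0, 0, 0, 0, 0, 0]]}}

```text
time: 3.95
position: [501.0, -156.1, 42.5]
orientation: [[-0.999, -0.054, 0.0], [-0.054, 0.999, -0.0], [-0.0, -0.0, -1.0]]
force: [0.1, 0.9, 2.5]
width: 7.1
grip_force: 25.0
```

{"name": "servo_tool", "arguments": {"series": [[-1, 0, 0, 0.01, 0, 0, 0], [-1, 0, 0, 0.018, 0, 0, 0], [-1, 0, 0, 0.02, 0, 0, 0], [-1, 0, 0, 0.02, 0, 0, 0], [-1, 0.007, 0.0335, 0.01, 0, 0, 1.64]]}}

```text
time: 4.58
position: [509.1, -123.9, 123.2]
orientation: [[-0.997, -0.081, 0.004], [-0.081, 0.997, -0.002], [-0.003, -0.002, -1.0]]
force: [-0.2, -0.1, -1.5]
width: 7.3
grip_force: 25.0
```

{"name": "servo_tool", "arguments": {"series": [[-1, 0.007, 0.0335, 0.008, 0, 0, 1.64], [-1, 0.007, 0.0335, 0.008, 0, 0, 1.64], [-1, 0.007, 0.0335, 0.008, 0, 0, 1.64], [-1, 0.007, 0.0335, 0.008, 0, 0, 1.64], [-1, 0.007, 0.0335, 0.008, 0, 0, 1.64]]}}

```text
time: 5.2
position: [543.2, 46.1, 161.9]
orientation: [[-0.974, -0.225, 0.001], [-0.225, 0.974, 0.0], [-0.001, -0.0, -1.0]]
force: [1.0, -0.7, -1.5]
width: 7.2
grip_force: 25.0
```

{"name": "servo_tool", "arguments": {"series": [[-1, 0.007, 0.0335, 0.0, 0, 0, 1.64], [-1, 0.007, 0.0335, 0.0, 0, 0, 1.64], [-1, 0.007, 0.0335, 0.0, 0, 0, 1.64], [-1, 0.007, 0.0335, 0, 0, 0, 1.64], [-1, 0, 0, 0, 0, 0, 0]]}}

```text
time: 5.82
position: [571.3, 181.1, 161.5]
orientation: [[-0.942, -0.337, 0.001], [-0.337, 0.942, 0.001], [-0.002, 0.0, -1.0]]
force: [-1.1, -0.9, -1.6]
width: 6.9
grip_force: 25.0
```

```bash
python3 - <<'E'
from h import *
s=manip.sense();w=manip.get_calibration("wrist")
im=manip.get_image("wrist");cv2.imwrite("pics/w3.png",im)
print(s["position"],s["force"],s["width"]);np.save("w3.npy",w,allow_pickle=True)
E
```

```text
[571.33520766 181.12420653 161.54179251] [-1.07366813 -0.86908578 -1.57519977] 6.9359972207776615
```

View pics/w3.png

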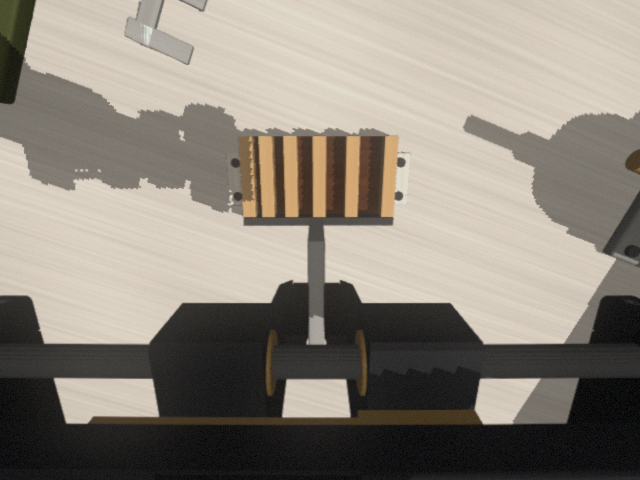

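The rack sits at pixels (240-397, 135-224), narrow slots on the left, with the held spacer below it. I'll fit the rack pose to this image.

```bash
cat > fit.py <<'E'
from h import *
from scipy.optimize import minimize
SL=[(-55,5.5),(-35.5,9.5),(-12,13.5),(15.5,17.5),(47,21.5)]
def fit(im,w,p0):
    g=cv2.GaussianBlur(im,(3,3),0).mean(2).astype(np.float32)
    X,Y=np.meshgrid(np.arange(-39,40,1.),np.arange(-69,69.6,.5));X=X.ravel();Y=Y.ravel()
    T=np.ones(len(X))
    for c,b in SL:T[abs(Y-c)<b/2]=0
    T[X>32]=0;T-=T.mean()
    def f(p):
        a=np.radians(p[2]);W=np.c_[p[0]+X*np.cos(a)-Y*np.sin(a),p[1]+X*np.sin(a)+Y*np.cos(a),np.full(len(X),28.)]
        u=proj(w,W).astype(np.float32)
        v=cv2.remap(g,u[:,:1],u[:,1:],cv2.INTER_LINEAR)[:,0];v=v-v.mean()
        return -(v@T)/np.linalg.norm(v)/np.linalg.norm(T)
    s=np.array(p0)+np.array([[0,0,0],[4,0,0],[0,4,0],[0,0,2.]])
    r=minimize(f,p0,method="Nelder-Mead",options=dict(initial_simplex=s,xatol=.02,fatol=1e-6));return r.x,r.fun
E
python3 - <<'E'
from fit import *
w=np.load("w3.npy",allow_pickle=True).item();im=cv2.imread("pics/w3.png")
for p0 in([532,165,19.5],[530,168,19]):
    p,f=fit(im,w,p0);print(p.round(2),f)
print(fit(cv2.imread("pics/top0.png"),manip.get_calibration("top"),[532,165,19.5]))
a=np.radians(p[2])
for c,_ in SL:print(c,(p[0]-4*np.cos(a)-c*np.sin(a)).round(1),(p[1]-4*np.sin(a)+c*np.cos(a)).round(1))
# held spacer bottom front corner line: top edge ends in image -> tool frame
s=manip.sense();print(s["position"],[round(x,3) for x in np.ravel(s["orientation"])])
g=im.mean(2)
for r in(235,260,285,310,330):print(r,g[r,300:332].astype(int))
g2=im[218:250,317].mean(1).astype(int);print(g2)
E
```

```text
[533.09 170.12  19.66] -0.9133853609979905
[533.14 170.14  19.7 ] -0.9133692919819464
(array([532.82290084, 168.03521422,  19.8512598 ]), np.float64(-0.9121409138865704))
-55 547.9 117.0
-35.5 541.3 135.4
-12 533.4 157.5
15.5 524.1 183.4
47 513.5 213.0
[570.98885651 179.83082369 161.25670612] [np.float64(-0.942), np.float64(-0.336), np.float64(0.001), np.float64(-0.336), np.float64(0.942), np.float64(-0.0), np.float64(-0.001), np.float64(-0.0), np.float64(-1.0)]
235 [203 205 203 206 201 204 201 175 125  83  78  77  76  71  72  76  75  77
  77  73  76  73  72  92 166 200 205 206 204 206 203 204]
260 [208 211 210 206 206 201 199 159 107 102 100 100 100  98 101 102 101 100
 102  99 101 100  99  99 131 184 207 208 210 209 206 204]
285 [ 45  47  44  44  44  45  49  46  67  89  98  96  96 101  97  99 101  97
  98  98  98  97  96  85  61  49  44  43  44  45  46  44]
310 [38 36 37 35 38 36 37 34 55 83 92 96 96 97 95 99 96 96 96 98 94 98 94 76
 47 39 37 33 34 35 35 38]
330 [ 31  23  30  32  26  28  33  38  69 122 154 159 160 160 164 163 164 163
 164 162 163 163 160 138  86  42  31  31  35  32  32  31]
[ 79  76  77  77  73  76  77  76  75  73  74  73  73  73  75  72  73  77
  76  76  75  71  76  90  96 102  99 100  99 104 102  99]
```

```bash
python3 - <<'E'
from fit import *
for i in range(4):
    s=manip.sense();w=manip.get_calibration("wrist");im=manip.get_image("wrist")
    p,f=fit(im,w,[533,169,19.7]);print(s["position"].round(2),p.round(2),f)
E
```

```text
[570.99 179.83 161.26] [533.   170.12  19.62] -0.9176789595372509
[570.76 179.01 161.  ] [533.21 170.19  19.71] -0.9202011208090937
[570.68 178.47 160.79] [533.17 170.18  19.7 ] -0.9227610004756661
[570.62 178.19 160.65] [533.2  170.15  19.77] -0.9230186870374417
```

```bash
python3 - <<'E'
from h import *
s=manip.sense();w=manip.get_calibration("wrist");im=manip.get_image("wrist");g=im.mean(2)
print(g[225:250,316].astype(int))
P=np.array(s["position"]);O=np.array(s["orientation"])
for r in(255,262,320,332):
    d=np.diff(cv2.GaussianBlur(g[r:r+1,298:336].astype(np.float32),(3,1),0)[0]);
    l=298.5+(np.arange(18)*abs(d[:18])).sum()/abs(d[:18]).sum();h=298.5+(np.arange(18,37)*abs(d[18:])).sum()/abs(d[18:]).sum()
    q=ray(w,[[l,r],[h,r]],P[2]+24);print(r,l,h,((q-P)@O).round(2))
q=ray(w,[[316,240.5],[316,241.5]],P[2]+24);print(((q-P)@O).round(2))
E
```

```text
[ 75  75  73  75  76  75  74  74  77  73  75  77  73  78  77  77  87  93
 102 101  99 100 100 101 100]
255 306.97510515428695 324.4977498884244 [[ 23.91  -3.76 -24.  ]
 [ 23.91   4.24 -24.  ]]
262 307.0039601001504 324.5013994949415 [[ 20.52  -3.77 -24.  ]
 [ 20.52   4.27 -24.  ]]
320 308.47739774477157 323.6230986621915 [[ -9.42  -3.29 -24.  ]
 [ -9.42   4.06 -24.  ]]
332 308.22442448205305 324.4917505413388 [[-16.05  -3.46 -24.  ]
 [-16.05   4.53 -24.  ]]
[[ 30.82   0.36 -24.  ]
 [ 30.35   0.36 -24.  ]]
```

{"name": "servo_tool", "arguments": {"series": [[-1, -0.0055, -0.0153, -0.014, 0, 0, 0.2], [-1, -0.0055, -0.0153, -0.02, 0, 0, 0], [-1, -0.0055, -0.0153, -0.02, 0, 0, 0], [-1, -0.0055, -0.0153, -0.02, 0, 0, 0], [-1, 0, 0, -0.02, 0, 0, 0]]}}

```text
time: 6.75
position: [547.0, 115.3, 64.5]
orientation: [[-0.942, -0.335, -0.002], [-0.335, 0.942, -0.001], [0.002, -0.0, -1.0]]
force: [0.5, 0.5, -2.0]
width: 7.3
grip_force: 25.0
```

{"name": "servo_tool", "arguments": {"series": [[-1, 0, 0, -0.004, 0, 0, 0], [-1, 0, 0, 0, 0, 0, 0], [-1, 0, 0, 0, 0, 0, 0], [-1, 0, 0, 0, 0, 0, 0], [-1, 0, 0, 0, 0, 0, 0]]}}

```text
time: 7.38
position: [549.3, 118.0, 62.9]
orientation: [[-0.941, -0.337, 0.001], [-0.337, 0.941, 0.0], [-0.001, -0.0, -1.0]]
force: [0.1, -0.3, -1.4]
width: 7.2
grip_force: 25.0
```

{"name": "servo_tool", "arguments": {"series": [[-1, -0.0004, -0.0006, -0.003, 0, 0, 0], [-1, 0, 0, -0.003, 0, 0, 0], [-1, 0, 0, -0.002, 0, 0, 0], [-1, 0, 0, -0.001, 0, 0, 0], [-1, 0, 0, 0, 0, 0, 0]]}}

```text
time: 8.0
position: [548.4, 117.2, 53.1]
orientation: [[-0.941, -0.337, -0.0], [-0.337, 0.941, -0.0], [0.0, 0.0, -1.0]]
force: [0.5, 0.3, -1.5]
width: 7.5
grip_force: 25.0
```

{"name": "servo_tool", "arguments": {"series": [[-1, 0, 0, -0.001, 0, 0, 0], [-1, 0, 0, 0, 0, 0, 0], [-1, 0, 0, -0.001, 0, 0, 0], [-1, 0, 0, 0, 0, 0, 0], [-1, 0, 0, 0, 0, 0, 0]]}}

```text
time: 8.62
position: [548.4, 117.2, 51.3]
orientation: [[-0.941, -0.337, -0.0], [-0.337, 0.941, 0.0], [0.0, 0.0, -1.0]]
force: [-0.0, 0.6, -1.2]
width: 6.7
grip_force: 25.0
```

{"name": "servo_tool", "arguments": {"series": [[-1, 0, 0, -0.0007, 0, 0, 0], [-1, 0, 0, 0, 0, 0, 0], [-1, 0, 0, -0.0005, 0, 0, 0], [-1, 0, 0, 0, 0, 0, 0], [-1, 0, 0, 0, 0, 0, 0]]}}

```text
time: 9.25
position: [548.6, 117.2, 50.5]
orientation: [[-0.941, -0.337, 0.0], [-0.337, 0.941, -0.0], [-0.0, -0.0, -1.0]]
force: [-1.3, -1.4, 3.1]
width: 7.0
grip_force: 25.0
```

{"name": "servo_tool", "arguments": {"series": [[-1, 0, 0, -0.0004, 0, 0, 0], [-1, 0, 0, 0, 0, 0, 0], [-1, 0, 0, 0, 0, 0, 0], [-1, 0, 0, 0, 0, 0, 0], [-1, 0, 0, 0, 0, 0, 0]]}}

```text
time: 9.88
position: [548.7, 117.2, 50.5]
orientation: [[-0.941, -0.337, 0.0], [-0.337, 0.941, -0.0], [-0.0, -0.0, -1.0]]
force: [-3.0, 0.4, 5.5]
width: 7.0
grip_force: 25.0
```

Slot 0 refuses it: a solid stop at the rack top with about 7 N. Lift and step to slot 1.

{"name": "servo_tool", "arguments": {"series": [[-1, 0, 0, 0.004, 0, 0, 0], [-1, 0, 0, 0.004, 0, 0, 0], [-1, -0.0033, 0.0092, 0, 0, 0, 0], [-1, -0.0033, 0.0092, 0, 0, 0, 0], [-1, 0, 0, 0, 0, 0, 0]]}}

```text
time: 10.5
position: [541.2, 136.5, 57.4]
orientation: [[-0.941, -0.338, -0.001], [-0.338, 0.941, 0.0], [0.0, 0.0, -1.0]]
force: [-0.1, -0.7, -1.7]
width: 6.7
grip_force: 25.0
```

{"name": "servo_tool", "arguments": {"series": [[-1, 0, 0, -0.002, 0, 0, 0], [-1, 0, 0, -0.002, 0, 0, 0], [-1, 0, 0, -0.002, 0, 0, 0], [-1, 0, 0, 0, 0, 0, 0], [-1, 0, 0, 0, 0, 0, 0]]}}

```text
time: 11.12
position: [541.9, 135.5, 51.7]
orientation: [[-0.942, -0.337, -0.0], [-0.337, 0.942, 0.0], [0.0, 0.0, -1.0]]
force: [-0.4, -0.3, -1.8]
width: 7.2
grip_force: 25.0
```

{"name": "servo_tool", "arguments": {"series": [[-1, 0, 0, -0.001, 0, 0, 0], [-1, 0, 0, 0, 0, 0, 0], [-1, 0, 0, -0.0007, 0, 0, 0], [-1, 0, 0, 0, 0, 0, 0], [-1, 0, 0, 0, 0, 0, 0]]}}

```text
time: 11.75
position: [541.8, 135.6, 50.0]
orientation: [[-0.941, -0.337, 0.0], [-0.337, 0.941, -0.0], [-0.0, -0.0, -1.0]]
force: [0.4, -0.0, -2.0]
width: 7.0
grip_force: 25.0
```

{"name": "servo_tool", "arguments": {"series": [[-1, 0, 0, -0.0007, 0, 0, 0], [-1, 0, 0, 0, 0, 0, 0], [-1, 0, 0, -0.0005, 0, 0, 0], [-1, 0, 0, 0, 0, 0, 0], [-1, 0, 0, 0, 0, 0, 0]]}}

```text
time: 12.38
position: [541.8, 135.6, 48.8]
orientation: [[-0.941, -0.337, -0.0], [-0.337, 0.941, 0.0], [0.0, 0.0, -1.0]]
force: [-0.3, 0.3, -2.4]
width: 6.9
grip_force: 25.0
```

Slot 1 takes it, and it's now 1.7 mm in with no reaction force. Continue down gently.

{"name": "servo_tool", "arguments": {"series": [[-1, 0, 0, -0.001, 0, 0, 0], [-1, 0, 0, -0.001, 0, 0, 0], [-1, 0, 0, -0.001, 0, 0, 0], [-1, 0, 0, -0.001, 0, 0, 0], [-1, 0, 0, 0, 0, 0, 0]]}}

```text
time: 13.0
position: [541.7, 135.6, 44.6]
orientation: [[-0.941, -0.337, -0.0], [-0.337, 0.941, -0.0], [0.0, 0.0, -1.0]]
force: [0.1, 0.3, -2.1]
width: 7.2
grip_force: 25.0
```

{"name": "servo_tool", "arguments": {"series": [[-1, 0, 0, -0.001, 0, 0, 0], [-1, 0, 0, -0.001, 0, 0, 0], [-1, 0, 0, -0.001, 0, 0, 0], [-1, 0, 0, -0.001, 0, 0, 0], [-1, 0, 0, 0, 0, 0, 0]]}}

```text
time: 13.62
position: [541.7, 135.6, 40.7]
orientation: [[-0.941, -0.337, -0.0], [-0.337, 0.941, -0.0], [0.0, 0.0, -1.0]]
force: [-0.2, -1.1, -1.3]
width: 7.1
grip_force: 25.0
```

{"name": "servo_tool", "arguments": {"series": [[-1, 0, 0, -0.001, 0, 0, 0], [-1, 0, 0, -0.001, 0, 0, 0], [-1, 0, 0, -0.001, 0, 0, 0], [-1, 0, 0, -0.001, 0, 0, 0], [-1, 0, 0, -0.001, 0, 0, 0]]}}

```text
time: 14.25
position: [541.8, 135.6, 35.7]
orientation: [[-0.941, -0.337, -0.0], [-0.337, 0.941, -0.0], [0.0, -0.0, -1.0]]
force: [-0.5, 0.8, -1.8]
width: 7.5
grip_force: 25.0
```

{"name": "servo_tool", "arguments": {"series": [[-1, 0.0014, 0.0005, 0, 0, 0, 0], [-1, 0.0014, 0.0005, 0, 0, 0, 0], [-1, 0.0009, 0.0003, 0, 0, 0, 0], [-1, 0, 0, 0, 0, 0, 0], [-1, 0, 0, 0, 0, 0, 0]]}}

```text
time: 14.88
position: [545.5, 136.9, 35.8]
orientation: [[-0.941, -0.337, -0.0], [-0.337, 0.941, 0.0], [0.0, 0.0, -1.0]]
force: [0.9, 0.0, -1.1]
width: 7.4
grip_force: 25.0
```

Now the last few millimetres to the stop.

{"name": "servo_tool", "arguments": {"series": [[-1, 0.0009, 0.0003, 0, 0, 0, 0], [-1, 0, 0, 0, 0, 0, 0], [-1, 0.0009, 0.0003, 0, 0, 0, 0], [-1, 0, 0, 0, 0, 0, 0], [-1, 0, 0, 0, 0, 0, 0]]}}

```text
time: 15.5
position: [547.4, 137.5, 35.8]
orientation: [[-0.941, -0.337, -0.0], [-0.337, 0.941, -0.0], [0.0, -0.0, -1.0]]
force: [0.8, 0.3, -1.8]
width: 6.9
grip_force: 25.0
```

{"name": "servo_tool", "arguments": {"series": [[-1, 0.0005, 0.0002, 0, 0, 0, 0], [-1, 0, 0, 0, 0, 0, 0], [-1, 0, 0, 0, 0, 0, 0], [-1, 0, 0, 0, 0, 0, 0], [-1, 0, 0, 0, 0, 0, 0]]}}

```text
time: 16.12
position: [547.8, 137.7, 35.8]
orientation: [[-0.941, -0.337, -0.0], [-0.337, 0.941, 0.0], [0.0, 0.0, -1.0]]
force: [-0.1, 0.3, -1.6]
width: 7.2
grip_force: 25.0
```

{"name": "servo_tool", "arguments": {"series": [[-1, 0.0005, 0.0002, 0, 0, 0, 0], [-1, 0, 0, 0, 0, 0, 0], [-1, 0.0003, 0.0001, 0, 0, 0, 0], [-1, 0, 0, 0, 0, 0, 0], [-1, 0, 0, 0, 0, 0, 0]]}}

```text
time: 16.75
position: [548.5, 138.0, 35.8]
orientation: [[-0.941, -0.337, -0.0], [-0.337, 0.941, -0.0], [0.0, -0.0, -1.0]]
force: [-1.3, -0.1, -1.9]
width: 7.2
grip_force: 25.0
```

{"name": "servo_tool", "arguments": {"series": [[-1, 0.0004, 0.0001, 0, 0, 0, 0], [-1, 0, 0, 0, 0, 0, 0], [-1, 0, 0, 0, 0, 0, 0], [-1, 0, 0, 0, 0, 0, 0], [-1, 0, 0, 0, 0, 0, 0]]}}

```text
time: 17.38
position: [548.8, 138.0, 35.8]
orientation: [[-0.941, -0.337, -0.0], [-0.337, 0.941, -0.0], [0.0, 0.0, -1.0]]
force: [-1.9, -0.7, -1.1]
width: 7.0
grip_force: 25.0
```

{"name": "servo_tool", "arguments": {"series": [[-1, 0.0005, 0.0002, 0, 0, 0, 0], [-1, 0, 0, 0, 0, 0, 0], [-1, 0, 0, 0, 0, 0, 0], [-1, 0, 0, 0, 0, 0, 0], [-1, 0, 0, 0, 0, 0, 0]]}}

```text
time: 18.0
position: [549.2, 138.2, 35.7]
orientation: [[-0.941, -0.337, -0.001], [-0.337, 0.941, -0.0], [0.001, 0.0, -1.0]]
force: [-6.0, -1.5, 1.2]
width: 7.1
grip_force: 25.0
```

Against the stop. Ease off slightly, lower to the floor, then re-seat.

{"name": "servo_tool", "arguments": {"series": [[-1, -0.0004, -0.0001, -0.0008, 0, 0, 0], [-1, 0, 0, 0, 0, 0, 0], [-1, 0, 0, -0.0004, 0, 0, 0], [-1, 0, 0, 0, 0, 0, 0], [-1, 0, 0, 0, 0, 0, 0]]}}

```text
time: 18.62
position: [549.0, 138.1, 34.9]
orientation: [[-0.941, -0.337, -0.0], [-0.337, 0.941, -0.0], [0.0, -0.0, -1.0]]
force: [-6.2, -2.9, 4.1]
width: 6.7
grip_force: 25.0
```

{"name": "servo_tool", "arguments": {"series": [[-1, 0, 0, -0.0004, 0, 0, 0], [-1, 0, 0, 0, 0, 0, 0], [-1, 0, 0, 0, 0, 0, 0], [-1, 0, 0, 0, 0, 0, 0], [-1, 0, 0, 0, 0, 0, 0]]}}

```text
time: 19.25
position: [549.0, 138.1, 34.8]
orientation: [[-0.941, -0.337, -0.0], [-0.337, 0.941, -0.0], [0.001, -0.0, -1.0]]
force: [-7.7, -2.6, 6.0]
width: 7.0
grip_force: 25.0
```

{"name": "servo_tool", "arguments": {"series": [[-1, -0.0008, -0.0003, 0, 0, 0, 0], [-1, 0, 0, 0, 0, 0, 0], [-1, 0, 0, 0, 0, 0, 0], [-1, 0, 0, 0, 0, 0, 0], [-1, 0, 0, 0, 0, 0, 0]]}}

```text
time: 19.88
position: [548.8, 138.0, 34.7]
orientation: [[-0.941, -0.337, 0.001], [-0.337, 0.941, 0.0], [-0.001, -0.0, -1.0]]
force: [-5.5, -1.6, 4.9]
width: 7.2
grip_force: 25.0
```

{"name": "servo_tool", "arguments": {"series": [[-1, 0, 0, -0.0005, 0, 0, 0], [-1, 0, 0, 0, 0, 0, 0], [-1, 0, 0, 0, 0, 0, 0], [-1, 0, 0, 0, 0, 0, 0], [-1, 0, 0, 0, 0, 0, 0]]}}

```text
time: 20.5
position: [548.8, 138.0, 34.6]
orientation: [[-0.941, -0.337, 0.001], [-0.337, 0.941, 0.0], [-0.001, -0.0, -1.0]]
force: [-5.6, -1.9, 7.6]
width: 7.0
grip_force: 25.0
```

{"name": "servo_tool", "arguments": {"series": [[-1, 0.0005, 0.0002, 0.0005, 0, 0, 0], [-1, 0, 0, 0, 0, 0, 0], [-1, 0, 0, 0, 0, 0, 0], [-0.7, 0, 0, 0.0003, 0, 0, 0], [-0.5, 0, 0, 0, 0, 0, 0]]}}

```text
time: 21.12
position: [550.5, 138.5, 35.0]
orientation: [[-0.941, -0.337, 0.003], [-0.337, 0.941, 0.001], [-0.003, -0.0, -1.0]]
force: [0.1, -0.4, -0.1]
width: 20.7
grip_force: 0.0
```

{"name": "servo_tool", "arguments": {"series": [[-0.5, 0, 0, 0, 0, 0, 0], [-0.5, 0, 0, 0.015, 0, 0, 0], [-0.5, 0, 0, 0.03, 0, 0, 0], [-0.5, 0, 0, 0.04, 0, 0, 0], [-0.5, 0.02, 0.007, 0.04, 0, 0, 0]]}}

```text
time: 21.75
position: [568.1, 144.9, 161.5]
orientation: [[-0.942, -0.337, -0.0], [-0.337, 0.942, 0.0], [0.0, 0.0, -1.0]]
force: [0.2, 0.1, 0.3]
width: 22.0
grip_force: 0.0
```

```bash
python3 - <<'E'
from h import *
s=manip.sense();w=manip.get_calibration("wrist");im=manip.get_image("wrist")
print(s["position"],s["force"],s["width"]);np.save("w4.npy",w,allow_pickle=True)
cv2.imwrite("pics/w4.png",im);cv2.imwrite("pics/w4c.png",cv2.resize(im[150:350,200:460],None,fx=3,fy=3,interpolation=cv2.INTER_CUBIC))
E
```

```text
[568.14280116 144.91361218 161.49496285] [0.18042861 0.07318037 0.32670223] 21.988564362819876
```

View pics/w4c.png

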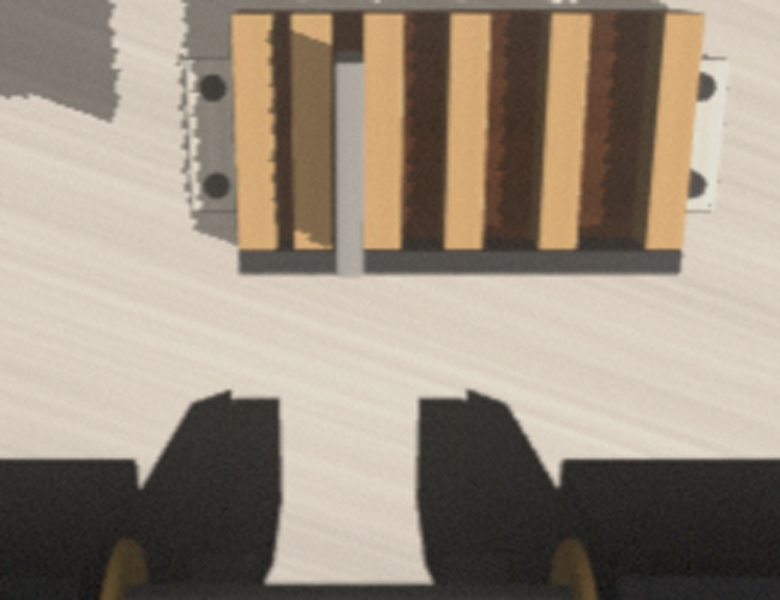

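The spacer stands in slot 1, with its top face at crop (350, 62–275), reaching over the stop side. I'll check end gap and height numerically.

```bash
python3 - <<'E'
from fit import *
w=np.load("w4.npy",allow_pickle=True).item();im=cv2.imread("pics/w4.png");g=im.mean(2).astype(int)
p,f=fit(im,w,[533.15,170.15,19.7]);print(p,f)
c=316
print(g[160:180,c],g[232:248,c]);
a=np.radians(19.7);R=np.array([[np.cos(a),np.sin(a)],[-np.sin(a),np.cos(a)]])
for z in(58,60,62):
    q=ray(w,[[c,170.7],[c,241.7]],z)[:,:2]-[533.15,170.15];print(z,(q@R.T).round(1))
for x in(-28,32):
    P=np.array([[x,-35.5]])@R+[533.15,170.15];print(proj(w,[[*P[0],58]]))
E
```

```text
[533.02330022 169.84169077  19.66588582] -0.797805547172782
[ 60  57  60  59  57  58  59  77  76  76  89 150 167 166 165 168 166 166
 166 168] [167 168 169 164 166 168 167 168 170 172 185 205 202 205 202 204]
58 [[-27.2 -35.1]
 [ 32.3 -35.1]]
60 [[-27.4 -35.1]
 [ 31.7 -35.1]]
62 [[-27.5 -35.1]
 [ 31.1 -35.1]]
[[315.5426169  169.67948082]]
[[315.57436873 241.35629654]]
```

```bash
python3 -c "
from plant import manip
print(manip.job_done())"
```

```text
the job is handed in; nothing more can be done
None
```

The spacer bar from the rubber block was refused at slot 0 with about 7 N and went into slot 1 (9.5 mm), where I left it on its long edge, down on the floor and against the end stop; the job is handed in at about 22 s.

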